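Unscrew the candy jar for the tasting counter

TASK

Open the candy jar for tasting: push the steel hold-down arm well aside, past 65 degrees from straight over the lid, on whichever side is free, then unscrew the lid anticlockwise with as many regrips as it needs until it lifts off. Set the lid down (do not drop it) right way up, lying flat inside the shallow wooden tray, and leave the arm aside. Do not wrench the lid off, tip it over, or shift the goods standing beside the jar and the tray.

Things in the scene. Friction and masses are not known exactly. Their poses are not given: they have to be found in the camera images.
- jar: Glass candy jar fixed on a wooden stand 20 mm thick (own x -80 to +130 mm, y +-68 mm); cannot move. Origin: on the table under the jar's upright axis, z up. Jar body 112 mm across, 120 mm high; threaded neck 86 mm across, rim 154 mm high. On its own +x side, 115 mm from the jar axis, stands an 18 mm steel post carrying the hold-down arm.
- bar_post (a point): Point on the upright hinge axis of the hold-down arm, 210 mm above the table (underside of the arm).
- holdarm (a joint): Hinge of the hold-down arm, rad. 0: the arm points from the post straight over the lid (jar's own -x). Positive is anticlockwise from above: at +1.57 it points to the jar's own -y, at -1.57 to its +y. Limits +-1.75. Starts within 0.35 of 0, covering the grip. Light friction, under 1 N at the knob; stays where it is left.
- bar_knob (a point): Middle of the upright black knob near the free end of the arm, 150 mm from the hinge axis: round, 20 mm diameter, 44 mm tall, its top 262 mm and its foot 218 mm above the table. The arm is a steel bar 18 mm wide from 210 to 218 mm above the table and ends 10 mm beyond the knob's axis.
- lid_grip (a point): Middle (half-way up) of the wooden grip on the screw lid; z is the lid's axis. Hexagon 42 mm across flats, 48 across corners, 40 mm tall; one pair of flats faces +-x of this point, others every 60 degrees. It stands on the round lid's flat top, 20 mm below this point; the lid's lower edge is 53 mm below it. Screwed tight, this point is 180.5 mm above the table.
- lid_edge (a point): Centre of the lower edge of the aluminium screw lid, 98 mm across, 33 mm tall without its grip, 0.16 kg. Right-hand thread: anticlockwise from above opens. It rises 3.2 mm per radian, with 1.5 mm up-and-down play, and comes free after about 5.3 rad (300 degrees); before that it cannot be pulled off. A rubber seal makes the start stiff (0.3 to 0.5 N m), then it turns easily and stays where left.
- tray_mid (a point): Fixed shallow wooden tray, 150 x 150 mm outside, 134 x 134 mm inside, rim 20 mm above the table, sides along this point's x and y. This point is at the tray's centre, 8 mm above the table, at its floor. With the lid lying in it, lid_grip is about 53 mm above the floor.
- tin_mid (a point): Middle of a loose tall metal can, 72 mm diameter, 225 mm tall, on one side of the jar, high enough to block the arm on that side (bystander).
- carton_mid (a point): Middle of a loose low carton 80 x 60 x 70 mm on the jar's other side; the arm passes over it (bystander).
- talljar_mid (a point): Middle of a loose amber glass jar, 72 mm diameter, 170 mm tall, close to the tray, about 140 mm from its centre on the tray's own +x or -x side: in the way of a wide gripper (bystander).
- tub_mid (a point): Middle of a loose white bowl, 80 mm across, 55 mm tall, on the tray's opposite side (bystander).
Things that resemble listed ones, but are neither listed nor needed, are in the scene too. Of the things like the part that bears tray_mid, leave any that is blue; of the rest the larger one is meant. Leave any green look-alike of the part that bears lid_grip alone.

How it is judged:
By the outcome, as a careful person would: the job done as asked, in the order asked, and still so for the second after the job is handed in, with the robot touching nothing.
It also fails if it takes over 72 s, if anything falls off the work surface, if the arm or the gripper's body presses on something with over 40 N, if the wrist force passes 120 N, or if a joint passes its speed limit or range.

ROBOT

A 6-joint arm with a two-finger parallel gripper is mounted at the origin on the work surface. World frame = base frame: x ahead of the robot, y to its left, z up, the work surface at z = 0. Lengths are in m, angles in degrees, forces in N, time in s.
With the tool pointing down it reaches from about 0.275 to 0.725 m from the base axis. Payload 5.6 kg.
Tool frame: the origin (TCP) lies at the very end of the fingers, on their centre line; the grasp point (between the pads) lies 19 mm behind it; z points along the fingers, y is the direction in which the jaws open and shut (so a half turn about z gives the same grasp; the last joint's range is limited). The gripper opens to 85 mm and grips with 20 to 120 N. Pads are 22 mm wide; open, the fingers measure 114 mm over their backs; the gripper's body (76 mm by 85 mm) begins 54 mm behind the grasp point. The pads swing forward as they close: fully open they stand 13 mm farther back than shut.
Start: joints at [-60.871, 14.616, 6.199, 0, -81.583, -16.306], TCP at [0.122, -0.536, 0.231] pointing down, gripper open.
Joint ranges: [-168.99, 168.99], [-69.2, 112.95], [-62.41, 85.93], [-164.36, 98.24], [-168.68, -3.75], [-174.98, 174.98]. Speed limits (degrees/s): [147.25, 147.25, 180, 180, 180, 180].

INTERFACE

Orientations are given as [roll, pitch, yaw] about the fixed x, y, z axes, in that order (R = Rz(yaw) Ry(pitch) Rx(roll)).
In Python, from bench import sense, snapshot, close_job gives the robot as it stands.
- The arm moves only by the tool move_arm, never from a script. Its argument "commands" is one flat list of numbers, 7 for each row, row after row: the shift along the tool's x, y, z in units of 0.5 m (1.0 is 0.5 m), then the turn, a rotation vector about the tool's x, y, z in units of pi/4 rad (1.0 is pi/4 rad), then the opening, from 0 (shut) to 1 (fully open). In form: [dx, dy, dz, rx, ry, rz, fingers, dx, dy, dz, rx, ry, rz, fingers, ...]. A call has 1 to 10 rows; each row is the pose to reach, as a shift and turn from the pose commanded when the call began, along the tool's axes at that moment; what a row does not reach only later rows make up. A row lasts 1/10 s, in which the tool goes at most 50 mm and 8.59 degrees, less where a joint would pass 70% of its speed; a pose out of reach is approached as far as the arm can. A call with a number of a shift or a turn outside -1 to 1 is refused whole. A call with a gripper value outside its range is refused whole. The fingers move at their own pace and stop on an object; "newtons" is the grip in N (left out, the last holds). Time passes only in rows, so rows that repeat a pose let the fingers close. It gives the time, the measured TCP pose, the force and the opening at its end, in the units of the state.
- sense(): the state, without advancing time (a new reading comes with each control period).
- snapshot(name): name is "side" or "top"; returns a dict with "img" (400x640x3 uint8, red, green, blue), "mtx" (3x3 intrinsics, pixels), "R" (3x3) and "t" (3): a world point X has camera coordinates R X + t. Camera axes: x right, y down, z forward; pixel columns grow to the right and rows downward; lengths in m; the calibration is good to about 2 mm. A picture is of the moment at which its call begins. There is no depth.
- close_job(): hands the job in, once; it reports no verdict.
The state is a dict: "time_s": time; "joint_positions": joint angles; "joint_vel": joint speeds; "effort": joint torques, N m; "position": TCP position; "tcp_rot": TCP orientation; "contact_force": force on the tool from outside, world axes, zero at the start; "ft_torque": the same for the moment, N m; "gripper_width": finger opening in m.
Only numpy, scipy, OpenCV 4.12 (cv2) and the standard library are available. Lean on these libraries where they do the work, as an engineer would, in place of code of your own. Each camera call takes 0.05 s, during which the arm holds its last target. There are 200 camera calls.

## Working session

There is one attempt and no reset: what is moved stays moved. The work goes in short steps, Python scripts to look and compute and a tool call to move; the robot and the scene stay as the last step left them, time stands still between calls to the robot, and variables do not carry over. Pictures are saved under pics/ and viewed, on a budget of 10 in all, crops included, one or two more only if the job needs it, and the job is handed in when it is done.

Besides the shell and the picture viewer there is one more tool, called after "Call:" by a JSON object that holds its "fn" and its "kwargs", one argument or row to a line. move_arm: Moves the arm, as the interface text tells. Shifts and turns lie within -1 to 1; 1 stands for 0.5 m of shift or pi/4 rad of turn. Its arguments: {"type":"object","properties":{"commands":{"type":"array","items":{"type":"number"}},"newtons":{"type":"number"}},"required":["commands"]}

```bash
mkdir -p pics; ls; python3 - <<'E'
from bench import sense, snapshot
import cv2,numpy as np
print(sense())
for n in("side","top"):
    s=snapshot(n); cv2.imwrite(f"pics/{n}0.png",s["img"][:,:,::-1]); np.savez(f"{n}0.npz",**s)
    print(n,s["mtx"].round(1).tolist(),s["R"].round(3).tolist(),s["t"].round(3).tolist(), (-s["R"].T@s["t"]).round(3))
E
```

```text
pics
{'time_s': 0.0, 'joint_positions': array([-6.08705188e+01,  1.46531978e+01,  6.13208367e+00, -2.96656027e-02,
       -8.15845343e+01, -1.63063418e+01]), 'joint_vel': array([-0.01094247,  0.01083318, -0.12220181, -0.07826695,  0.01353107,
       -0.06729714]), 'effort': array([-8.35059764e-04, -3.86629200e+01,  2.37944394e+01,  5.36535278e+00,
       -6.07760274e-03, -4.89041963e-05]), 'position': array([ 0.12202863, -0.53577913,  0.2303976 ]), 'tcp_rot': array([ 1.79890363e+02, -1.50551417e-03, -1.67181228e+02]), 'contact_force': array([0.36986958, 0.07909538, 0.66651413]), 'ft_torque': array([ 0.01578732, -0.00658096, -0.01120569]), 'gripper_width': 0.08500433229305658}
side [[385.4, 0.0, 320.3], [0.0, 385.4, 197.0], [0.0, 0.0, 1.0]] [[-0.953, -0.302, -0.012], [-0.204, 0.673, -0.711], [0.222, -0.676, -0.703]] [0.46, 0.227, 1.126] [0.234 0.746 0.958]
top [[427.2, 0.0, 320.9], [0.0, 427.2, 191.9], [0.0, 0.0, 1.0]] [[0.008, -1.0, 0.013], [-0.991, -0.01, -0.134], [0.134, -0.012, -0.991]] [-0.001, 0.524, 1.467] [0.323 0.021 1.524]
```

View pics/top0.png

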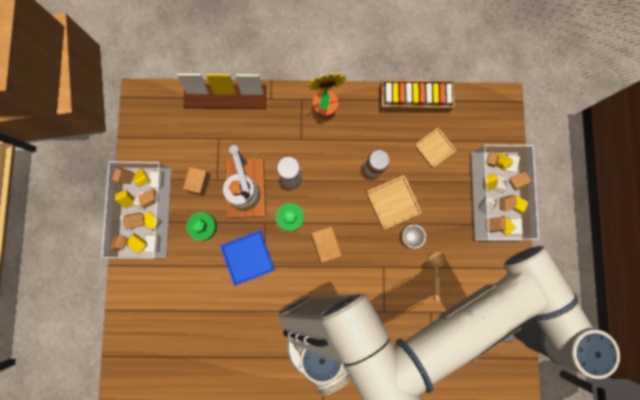

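View pics/side0.png

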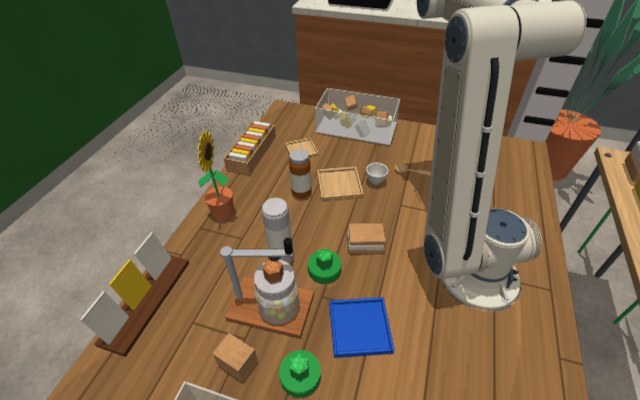

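The top view shows the jar with lid at (240,190), arm hinge near (236,152), knob near (248,197), can at (289,172) to its right and carton at (195,180) to its left, so the left side (+y) is free.
- **Tray look-alikes:** large wooden (394,202), which is the one meant. Small wooden (436,147) and blue (247,258) are not.
- **Lid look-alikes:** green at (200,226) and (290,217), to be left alone. The wooden grip at about (238,187) is meant.

Amber jar is at (377,163) and the bowl at (414,237). I'll check this in a close crop.

```bash
python3 - <<'E'
import cv2,numpy as np
t=np.load("top0.npz")["img"][:,:,::-1]; s=np.load("side0.npz")["img"][:,:,::-1]
a=cv2.resize(t[135:225,180:310],None,fx=6,fy=6,interpolation=cv2.INTER_CUBIC)[:, :780]
cv2.imwrite("pics/c1.png",a)
b=cv2.resize(s[225:345,210:330],None,fx=5,fy=5,interpolation=cv2.INTER_CUBIC)
cv2.imwrite("pics/c2.png",b)
E
```

```text
(no output)
```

View pics/c1.png

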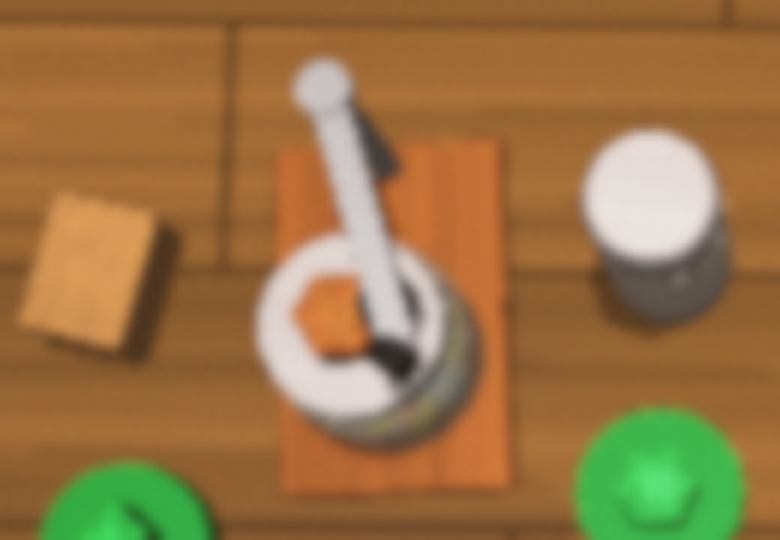

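View pics/c2.png

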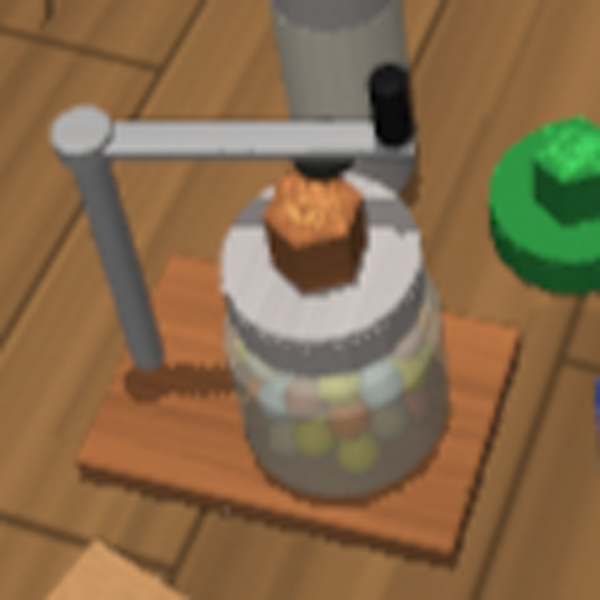

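The crop confirms the wooden hexagon grip at crop (335,315) on the white lid. The arm runs from its hinge at (323,88) to the knob top at (385,350), and the can is to the right.

```bash
cat > h.py <<'E'
import numpy as np,cv2
def ray(c,u,v,z):
    M=c["R"].T; o=-M@c["t"]; d=M@np.linalg.solve(c["mtx"],[u,v,1.0])
    return o+d*(z-o[2])/d[2]
def proj(c,X):
    p=c["mtx"]@(c["R"]@np.asarray(X,float)+c["t"]); return p[:2]/p[2]
def blob(c,m,z):
    """minAreaRect corners of the largest contour of m, cast on plane z"""
    k=max(cv2.findContours(m.astype(np.uint8),0,2)[0],key=cv2.contourArea)
    r=cv2.minAreaRect(k); P=np.array([ray(c,u,v,z) for u,v in cv2.boxPoints(r)])
    e=P[1]-P[0]; f=P[2]-P[1]
    return P.mean(0).round(4),np.linalg.norm(e).round(4),np.linalg.norm(f).round(4),np.degrees(np.arctan2(e[1],e[0])).round(1)
E
python3 - <<'E'
from h import *
t=dict(np.load("top0.npz")); s=dict(np.load("side0.npz"))
f=lambda x,y:(180+(x+.5)/6-.5,135+(y+.5)/6-.5)
g=lambda x,y:(210+(x+.5)/5-.5,225+(y+.5)/5-.5)
S=np.array([ray(t,*f(*p),.02) for p in[(280,150),(504,138),(513,490),(283,495)]]);print("stand",S.round(3).tolist())
print("lid",ray(t,*f(350,327),.1605).round(4),"post",ray(t,*f(323,87),.222).round(4),"knobtop",ray(t,*f(386,350),.262).round(4),"knobfoot",ray(t,*f(402,366),.218).round(4))
print("side: post",ray(s,*g(82,130),.222).round(4),"knobtop",ray(s,*g(389,74),.262).round(4),"lid",ray(s,*g(321,257),.1605).round(4),"gripTop",ray(s,*g(314,203),.2005).round(4))
print("tin",ray(t,*f(650,195),.225).round(4)," carton",ray(t,*f(90,270),.07).round(4))
h=cv2.cvtColor(t["img"],cv2.COLOR_RGB2HSV)
print(h[202,394],h[230,360],h[202,350])
print("amber",ray(t,380,158,.17).round(3),"bowl",ray(t,414,236,.055).round(3),"green",ray(t,201,226,.03).round(3),ray(t,290,216,.03).round(3))
a=t["img"].astype(int); w=a[165:240,355:435].sum(2)
m=np.zeros((400,640)); m[165:240,360:430]=(h[165:240,360:430,2]>185)&(h[165:240,360:430,1]>60)
cnt=m.sum(); print(cnt,blob(t,m,.02))
E
```

```text
stand [[0.639, 0.343, 0.02], [0.648, 0.21, 0.02], [0.437, 0.199, 0.02], [0.433, 0.333, 0.02]]
lid [0.5133 0.2718 0.1605] post [0.6302 0.2787 0.222 ] knobtop [0.4878 0.2349 0.262 ] knobfoot [0.4854 0.2339 0.218 ]
side: post [0.628  0.2779 0.222 ] knobtop [0.4853 0.2323 0.262 ] lid [0.5126 0.2742 0.1605] gripTop [0.5134 0.2708 0.2005]
tin [0.5745 0.1082 0.225 ]  carton [0.5574 0.438  0.07  ]
[ 18 134 230] [ 15 173 155] [ 15 169 149]
amber [ 0.618 -0.186  0.17 ] bowl [ 0.372 -0.317  0.055] green [0.401 0.419 0.03 ] [0.438 0.111 0.03 ]
1739.0 (array([ 0.4945, -0.257 ,  0.02  ]), np.float64(0.1523), np.float64(0.1507), np.float64(-65.4))
```

```bash
cat >> h.py <<'E'
from scipy.spatial.transform import Rotation as Ro
def rows(st,targets):
    """targets: (x,y,z,yaw deg), tool down -> tool-axis shift/turn in move units"""
    p=np.array(st["position"]); R0=Ro.from_euler("xyz",st["tcp_rot"],degrees=True)
    for x,y,z,w in targets:
        d=R0.inv().apply(np.array([x,y,z])-p)/.5
        r=(R0.inv()*Ro.from_euler("xyz",[180,0,w],degrees=True)).as_rotvec()/(np.pi/4)
        print(d.round(3).tolist(),r.round(3).tolist())
H=np.array([.629,.278])
def arc(phi,r=.12,d=.022,z=.207):
    a=np.radians(phi); b=np.array([np.cos(a),np.sin(a)]); n=np.array([b[1],-b[0]])
    q=H+r*b-d*n; return (q[0],q[1],z,phi+90-360)
E
python3 - <<'E'
from h import *; from bench import sense
s=sense(); rows(s,[(.25,-.33,.3,-123),(.30,-.25,.3,-123)])
print([arc(197.6,d=.04,z=.3)])
E
```

```text
[-0.341, 0.345, -0.138] [0.002, 0.001, -0.982]
[-0.474, 0.479, -0.138] [0.002, 0.001, -0.982]
[(np.float64(0.5267119154948642), np.float64(0.20358798639822884), 0.3, -72.39999999999998)]
```

Call:
{"fn": "move_arm", "kwargs": {
  "commands": [-0.05,0.05,-0.138,0,0,-0.1,0,-0.12,0.12,-0.138,0,0,-0.3,0,-0.22,0.22,-0.138,0,0,-0.5,0,-0.3,0.3,-0.138,0,0,-0.7,0,-0.4,0.4,-0.138,0,0,-0.85,0,-0.474,0.479,-0.138,0,0,-0.982,0,-0.474,0.479,-0.138,0,0,-0.982,0,-0.474,0.479,-0.138,0,0,-0.982,0,-0.474,0.479,-0.138,0,0,-0.982,0]
}}

```text
time_s: 1.0
position: [0.3009, -0.2482, 0.3001]
tcp_rot: [180.0, 0.0, -122.7]
contact_force: [-0.5, 0.1, -0.0]
gripper_width: -0.0002
```

```bash
python3 - <<'E'
from h import *; from bench import sense
s=sense(); print(s["position"],s["tcp_rot"],s["joint_positions"]); rows(s,[(.42,0,.3,-90),arc(197.6,d=.04,z=.3)])
E
```

```text
[ 0.30087793 -0.24817892  0.30013872] [ 1.79992087e+02  3.38517045e-02 -1.22738978e+02] [-1.62322688e+01 -4.68448438e+00 -5.37474461e+00 -3.47073332e-02
 -8.93077084e+01 -1.65062877e+01]
[-0.546, 0.068, 0.001] [-0.0, 0.001, -0.728]
[-1.004, 0.109, 0.001] [-0.0, 0.001, -1.119]
```

Call:
{"fn": "move_arm", "kwargs": {
  "commands": [-0.1,0.012,0,0,0,-0.15,0,-0.2,0.024,0,0,0,-0.3,0,-0.3,0.036,0,0,0,-0.45,0,-0.4,0.05,0,0,0,-0.6,0,-0.5,0.062,0,0,0,-0.7,0,-0.6,0.07,0,0,0,-0.8,0,-0.7,0.08,0,0,0,-0.9,0,-0.8,0.09,0,0,0,-1.0,0,-0.9,0.1,0,0,0,-1.0,0,-0.98,0.107,0,0,0,-1.0,0]
}}

```text
time_s: 2.0
position: [0.523, 0.1913, 0.2995]
tcp_rot: [179.9, -0.0, -78.0]
contact_force: [0.2, -0.1, 0.3]
gripper_width: 0.0001
```

```bash
python3 - <<'E'
from h import *; from bench import sense
s=sense(); print(s["position"],s["tcp_rot"],s["joint_positions"]); rows(s,[arc(197.6,d=.04,z=.207)])
rows(s,[arc(p) for p in (197.6,190,182,174,166,160)])
E
```

```text
[0.52295365 0.19131119 0.29946647] [ 1.79936503e+02 -2.65209269e-02 -7.79921738e+01] [ 3.61903254e+01  1.50024344e+01  1.64920722e+01 -1.81811634e-03
 -9.15584265e+01 -2.41825622e+01]
[-0.023, -0.013, 0.185] [0.001, -0.001, -0.124]
[-0.058, -0.009, 0.185] [0.001, -0.001, -0.124]
[-0.09, -0.002, 0.185] [0.001, -0.001, 0.045]
[-0.124, 0.0, 0.185] [0.001, -0.001, 0.222]
[-0.158, -0.002, 0.185] [0.001, -0.001, 0.4]
[-0.191, -0.009, 0.185] [0.001, -0.001, 0.578]
[-0.215, -0.017, 0.185] [0.001, -0.001, 0.711]
```

Call:
{"fn": "move_arm", "kwargs": {
  "commands": [0,0,0,0,0,-0.1,0,0,0,0.05,0,0,-0.1,0,0,0,0.1,0,0,-0.1,0,0,0,0.15,0,0,-0.1,0,0,0,0.185,0,0,-0.1,0,0,0,0.185,0,0,-0.1,0,0,0,0.185,0,0,-0.1,0]
}}

```text
time_s: 2.7
position: [0.5224, 0.1892, 0.2081]
tcp_rot: [180.0, -0.0, -73.5]
contact_force: [0.6, 0.5, 1.4]
gripper_width: 0.0004
```

```bash
python3 - <<'E'
from h import *; from bench import sense
s=sense(); print(s["position"],s["tcp_rot"],s["joint_positions"])
rows(s,[arc(p) for p in (197.6,191,184,177,170,163,156)])
E
```

```text
[0.52242789 0.18919422 0.20807505] [ 1.79986839e+02 -4.49568999e-02 -7.35283875e+01] [ 3.60671600e+01  1.57078603e+01  4.28445403e+00  3.87020786e-02
 -7.86040730e+01 -1.96032088e+01]
[-0.061, -0.016, 0.002] [0.0, -0.001, -0.025]
[-0.089, -0.012, 0.002] [0.0, -0.001, 0.122]
[-0.119, -0.011, 0.002] [0.0, -0.001, 0.277]
[-0.148, -0.014, 0.002] [0.0, -0.001, 0.433]
[-0.177, -0.02, 0.002] [0.0, -0.001, 0.588]
[-0.206, -0.03, 0.002] [-0.0, -0.001, 0.744]
[-0.232, -0.044, 0.002] [-0.0, -0.001, 0.899]
```

Call:
{"fn": "move_arm", "kwargs": {
  "commands": [-0.03,-0.012,0.002,0,0,0,0,-0.06,-0.016,0.002,0,0,0,0,-0.089,-0.012,0.002,0,0,0.12,0,-0.119,-0.011,0.002,0,0,0.277,0,-0.148,-0.014,0.002,0,0,0.433,0,-0.177,-0.02,0.002,0,0,0.588,0,-0.206,-0.03,0.002,0,0,0.744,0,-0.232,-0.044,0.002,0,0,0.9,0,-0.232,-0.044,0.002,0,0,0.9,0]
}}

```text
time_s: 3.6
position: [0.5099, 0.3099, 0.2068]
tcp_rot: [-180.0, 0.0, -114.0]
contact_force: [0.6, 0.0, -0.4]
gripper_width: 0.0
```

```bash
python3 - <<'E'
from h import *; from bench import sense,snapshot
s=sense(); print(s["position"],s["tcp_rot"],s["joint_positions"],s["contact_force"])
rows(s,[arc(p) for p in (149,142,135,128,121)])
i=snapshot("side")["img"][:,:,::-1]; cv2.imwrite("pics/s1.png",cv2.resize(i[140:340,150:450],None,fx=2.5,fy=2.5))
E
```

```text
[0.5099371  0.30994987 0.2068344 ] [-1.79993895e+02  3.92049978e-02 -1.13974705e+02] [ 4.62824820e+01  2.03538365e+01  1.06677948e+01 -7.60659886e-03
 -8.02749956e+01 -7.02559066e+01] [ 0.5850965   0.00410817 -0.37175015]
[-0.024, 0.0, -0.0] [-0.0, 0.001, 0.156]
[-0.054, -0.0, -0.0] [-0.0, 0.001, 0.312]
[-0.083, -0.004, -0.0] [0.0, 0.001, 0.467]
[-0.112, -0.011, -0.0] [0.0, 0.001, 0.623]
[-0.14, -0.022, -0.0] [0.0, 0.001, 0.778]
```

View pics/s1.png

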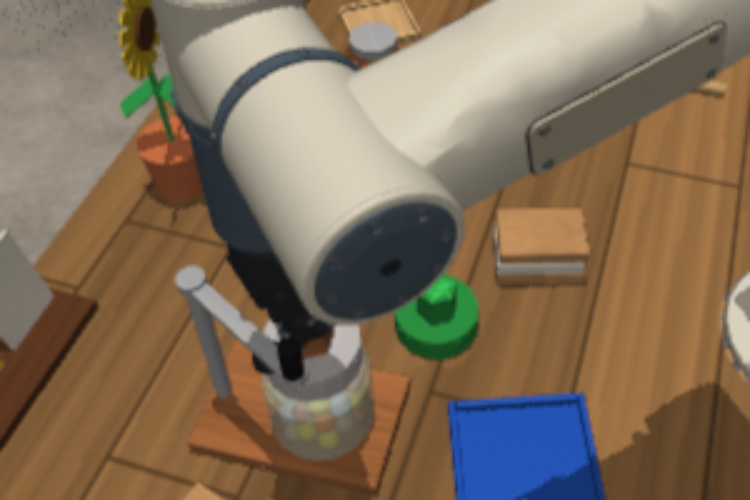

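The arm is swinging: the knob at (290,355) is moving ahead of the shut fingers. I'll continue the arc.

Call:
{"fn": "move_arm", "kwargs": {
  "commands": [-0.024,0,0,0,0,0.156,0,-0.054,0,0,0,0,0.312,0,-0.083,-0.004,0,0,0,0.467,0,-0.112,-0.011,0,0,0,0.623,0,-0.14,-0.022,0,0,0,0.778,0,-0.14,-0.022,0,0,0,0.778,0]
}}

```text
time_s: 4.25
position: [0.549, 0.3677, 0.2062]
tcp_rot: [-180.0, -0.0, -148.9]
contact_force: [0.2, 0.5, -0.2]
gripper_width: -0.0002
```

```bash
python3 - <<'E'
from h import *; from bench import sense,snapshot
s=sense(); print(s["position"],s["tcp_rot"],s["joint_positions"],s["contact_force"])
rows(s,[arc(p) for p in (114,107,100,95)]+[arc(95,d=.06),arc(95,d=.06,z=.32)])
E
```

```text
[0.54902624 0.36765616 0.20621425] [-1.79997595e+02 -1.92361082e-02 -1.48938018e+02] [ 4.73198631e+01  2.79173855e+01  2.21925402e+01 -3.09212181e-03
 -8.42942949e+01 -1.06257573e+02] [ 0.15076213  0.46923768 -0.18933033]
[-0.03, 0.007, -0.002] [-0.0, -0.0, 0.157]
[-0.06, 0.007, -0.002] [-0.0, -0.0, 0.312]
[-0.09, 0.004, -0.002] [-0.0, -0.0, 0.468]
[-0.11, -0.001, -0.002] [-0.0, -0.0, 0.579]
[-0.042, 0.032, -0.002] [-0.0, -0.0, 0.579]
[-0.042, 0.032, -0.228] [-0.0, -0.0, 0.579]
```

Call:
{"fn": "move_arm", "kwargs": {
  "commands": [-0.03,0.007,-0.002,0,0,0.157,0,-0.06,0.007,-0.002,0,0,0.312,0,-0.09,0.004,-0.002,0,0,0.468,0,-0.11,0,-0.002,0,0,0.579,0,-0.11,0,-0.002,0,0,0.579,0,-0.042,0.032,-0.002,0,0,0.579,0,-0.042,0.032,-0.228,0,0,0.579,0,-0.042,0.032,-0.228,0,0,0.579,0,-0.042,0.032,-0.228,0,0,0.579,0]
}}

```text
time_s: 5.15
position: [0.5583, 0.3903, 0.328]
tcp_rot: [179.8, 0.5, -174.7]
contact_force: [0.0, -1.3, 0.4]
gripper_width: 0.0002
```

```bash
python3 - <<'E'
from h import *; from bench import sense,snapshot
s=sense(); print(s["position"],s["tcp_rot"],s["joint_positions"],s["contact_force"])
rows(s,[(.36,.16,.32,-150),(.4,.05,.32,-150)])
E
```

```text
[0.55833192 0.39027432 0.32798281] [ 179.79080015    0.49800417 -174.73388239] [  48.1550617    31.38988654   45.37713341    0.19090948 -103.47992087
 -132.84271108] [ 0.02925321 -1.28935515  0.35875403]
[0.437, -0.422, 0.011] [0.002, 0.012, -0.55]
[0.378, -0.649, 0.01] [0.002, 0.012, -0.55]
```

Call:
{"fn": "move_arm", "kwargs": {
  "commands": [0.09,-0.08,0.01,0,0.01,0,1,0.17,-0.16,0.01,0,0.01,0,1,0.25,-0.24,0.01,0,0.01,0,1,0.32,-0.32,0.01,0,0.01,0,1,0.37,-0.4,0.01,0,0.01,0,1,0.38,-0.49,0.01,0,0.01,0,1,0.38,-0.57,0.01,0,0.01,0,1,0.38,-0.65,0.01,0,0.01,0,1]
}}

```text
time_s: 5.95
position: [0.3951, 0.0491, 0.3167]
tcp_rot: [179.9, -0.3, -174.6]
contact_force: [1.5, -0.4, 0.0]
gripper_width: 0.0854
```

```bash
python3 - <<'E'
from h import *; from bench import sense,snapshot
s=sense(); print(s["position"],s["tcp_rot"],s["joint_positions"],s["contact_force"])
t=snapshot("top"); np.savez("top1.npz",**t); i=t["img"][:,:,::-1]
q=snapshot("side"); np.savez("side1.npz",**q); j=q["img"][:,:,::-1]
A=cv2.resize(i[145:235,180:260],(400,450),interpolation=cv2.INTER_CUBIC)
B=cv2.resize(j[220:310,220:300],(400,450),interpolation=cv2.INTER_CUBIC)
cv2.imwrite("pics/c3.png",np.hstack([A,B]))
E
```

```text
[0.39513379 0.04911285 0.31670044] [ 179.92062138   -0.2699855  -174.62030103] [  29.71986186   -3.50123196   -1.87666522   -0.18369265  -91.83782933
 -114.34589937] [ 1.54103625 -0.43867634  0.04363854]
```

View pics/c3.png

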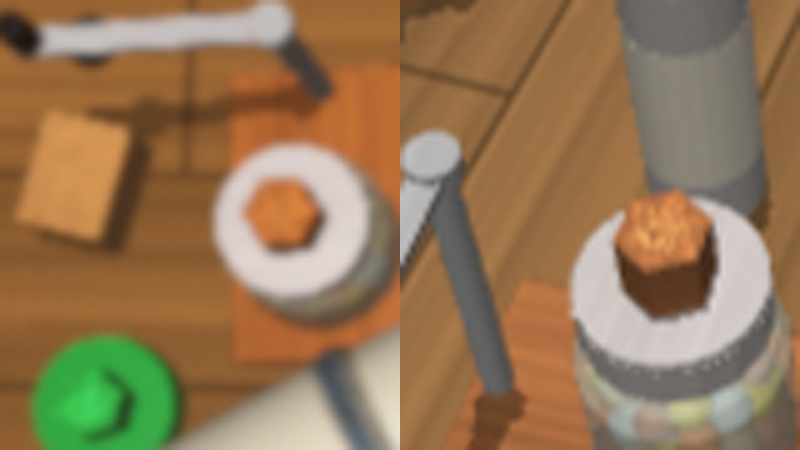

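The arm is now about 90° aside: knob at (20,35), hinge at (270,20). The hexagon grip is fully visible at (285,213) from the top and (665,230) from the side. Next I need its yaw from both views.

```bash
cat > hexa.py <<'E'
from h import *
def hexa(c,win,z,vmin,S=5):
    u0,v0,u1,v1=win
    I=cv2.resize(c["img"][v0:v1,u0:u1],None,fx=S,fy=S,interpolation=cv2.INTER_CUBIC)
    h=cv2.cvtColor(I,cv2.COLOR_RGB2HSV); m=((h[...,1]>110)&(h[...,2]>vmin)&(h[...,0]<25)).astype(np.uint8)
    m=cv2.morphologyEx(m,cv2.MORPH_OPEN,np.ones((7,7)))
    m=cv2.morphologyEx(m,cv2.MORPH_CLOSE,np.ones((7,7)))
    k=cv2.convexHull(max(cv2.findContours(m,0,1)[0],key=cv2.contourArea))
    f=np.zeros_like(m); cv2.fillPoly(f,[k],1); ys,xs=np.nonzero(f)
    P=np.array([ray(c,u0+(x+.5)/S-.5,v0+(y+.5)/S-.5,z)[:2] for x,y in zip(xs,ys)])
    o=P.mean(0); d=P-o; w=d[:,0]+1j*d[:,1]
    # corners at angle arg(M)/6 for the 6th moment
    M=(w**6).sum(); a=np.degrees(np.angle(M))/6
    A=len(P)
    return o.round(4),"corner deg mod 60:",round(a%60,1),"strength",round(abs(M)/(abs(w)**6).sum(),3),"extent",np.ptp(d,0).round(4)
E
python3 - <<'E'
from hexa import *
t=dict(np.load("top1.npz")); q=dict(np.load("side1.npz"))
for v in(110,130,150): print(hexa(t,(226,176,248,200),.2005,v))
for v in(130,150,170): print(hexa(q,(258,254,288,286),.2005,v))
def f(x,y,u0,v0): return u0+x/5-.4,v0+y/5-.4
print("post",ray(t,*f(270,22,180,145),.222).round(3),"knob",ray(t,*f(17,35,180,145),.262).round(3),"lid",ray(t,*f(291,222,180,145),.1605).round(4))
E
```

```text
(array([0.5131, 0.2701]), 'corner deg mod 60:', np.float64(32.4), 'strength', np.float64(0.138), 'extent', array([0.0418, 0.0451]))
(array([0.5135, 0.2707]), 'corner deg mod 60:', np.float64(32.2), 'strength', np.float64(0.157), 'extent', array([0.0412, 0.0438]))
(array([0.5144, 0.2712]), 'corner deg mod 60:', np.float64(32.9), 'strength', np.float64(0.158), 'extent', array([0.0393, 0.0431]))
(array([0.524 , 0.2683]), 'corner deg mod 60:', np.float64(33.1), 'strength', np.float64(0.285), 'extent', array([0.069, 0.054]))
(array([0.5243, 0.2679]), 'corner deg mod 60:', np.float64(33.3), 'strength', np.float64(0.291), 'extent', array([0.0686, 0.0523]))
(array([0.5142, 0.2716]), 'corner deg mod 60:', np.float64(31.9), 'strength', np.float64(0.219), 'extent', array([0.0425, 0.0445]))
post [0.63  0.278 0.222] knob [0.611 0.422 0.262] lid [0.5136 0.2722 0.1605]
```

Both views agree: grip centre (0.5135, 0.2713), flats at 2.4° mod 60. The arm stands about 85° aside.

```bash
python3 - <<'E'
from h import *; from bench import sense
rows(sense(),[(.5135,.2713,.30,-207.6)])
E
```

```text
[-0.274, 0.427, 0.032] [-0.002, -0.006, 0.724]
```

Call:
{"fn": "move_arm", "kwargs": {
  "commands": [-0.05,0.08,0,0,0,0.1,1,-0.1,0.16,0,0,0,0.22,1,-0.15,0.24,0.01,0,0,0.34,1,-0.2,0.31,0.02,0,0,0.46,1,-0.24,0.37,0.03,0,0,0.58,1,-0.274,0.427,0.032,-0.002,-0.006,0.724,1,-0.274,0.427,0.032,-0.002,-0.006,0.724,1,-0.274,0.427,0.032,-0.002,-0.006,0.724,1,-0.274,0.427,0.032,-0.002,-0.006,0.724,1]
}}

```text
time_s: 6.95
position: [0.5145, 0.2753, 0.2995]
tcp_rot: [-180.0, -0.1, 152.5]
contact_force: [-0.1, -0.2, -0.4]
gripper_width: 0.0853
```

```bash
python3 - <<'E'
from h import *; from bench import sense
s=sense();print(s["position"],s["tcp_rot"],s["joint_positions"],s["contact_force"]);rows(s,[(.5135,.2713,.164,-207.6)])
E
```

```text
[0.51447437 0.27531167 0.29949597] [-1.79974487e+02 -1.17435346e-01  1.52537044e+02] [ 4.34302106e+01  1.82337969e+01  2.09677181e+01 -1.02736830e-01
 -9.27964648e+01 -1.60898096e+02] [-0.05422002 -0.24570412 -0.42553716]
[-0.003, -0.008, 0.271] [-0.001, -0.003, 0.003]
```

Call:
{"fn": "move_arm", "kwargs": {
  "commands": [-0.003,-0.008,0.08,0,-0.003,0,1,-0.003,-0.008,0.16,0,-0.003,0,1,-0.003,-0.008,0.22,0,-0.003,0,1,-0.003,-0.008,0.25,0,-0.003,0,1,-0.003,-0.008,0.271,0,-0.003,0,1,-0.003,-0.008,0.271,0,-0.003,0,1,-0.003,-0.008,0.271,0,-0.003,0,1],
  "newtons": 80
}}

```text
time_s: 7.65
position: [0.5146, 0.2715, 0.1647]
tcp_rot: [180.0, 0.1, 152.4]
contact_force: [-0.0, -0.1, -0.5]
gripper_width: 0.0856
```

Call:
{"fn": "move_arm", "kwargs": {
  "commands": [0,0,0,0,0,0,0.4,0,0,0,0,0,0,0.4,0,0,0,0,0,0,0.4,0,0,0,0,0,0,0.4,0,0,0,0,0,0,0.4,0,0,0,0,0,0,0.4,0,0,0,0,0,0,0.4],
  "newtons": 80
}}

```text
time_s: 8.35
position: [0.5144, 0.2719, 0.164]
tcp_rot: [-180.0, 0.0, 152.4]
contact_force: [-1.6, 1.9, 5.7]
gripper_width: 0.041
```

```bash
python3 - <<'E'
from h import *; from bench import sense
s=sense();print(s)
E
```

```text
{'time_s': 8.35, 'joint_positions': array([ 4.32658378e+01,  1.97702207e+01,  3.51439900e+00,  3.01352297e-02,
       -7.37358364e+01, -1.60888477e+02]), 'joint_vel': array([-0.01054952, -0.05133243,  0.01571668, -0.02678115,  0.01210586,
        0.07571637]), 'effort': array([ -0.88052351, -39.87555742,  21.09810233,   4.89410609,
         0.10478366,  -0.08023865]), 'position': array([0.51444262, 0.27192132, 0.16399167]), 'tcp_rot': array([-1.79998408e+02,  3.00664057e-02,  1.52385800e+02]), 'contact_force': array([-1.58425047,  1.86012856,  5.72938624]), 'ft_torque': array([0.35145813, 0.44922692, 0.08742113]), 'gripper_width': 0.04100807647361671}
```

Call:
{"fn": "move_arm", "kwargs": {
  "commands": [0,0,0,0,0,-0.06,0.2,0,0,-0.001,0,0,-0.15,0.2,0,0,-0.002,0,0,-0.3,0.2,0,0,-0.003,0,0,-0.4,0.2,0,0,-0.003,0,0,-0.5,0.2,0,0,-0.003,0,0,-0.5,0.2]
}}

```text
time_s: 8.95
position: [0.5144, 0.2715, 0.1649]
tcp_rot: [-179.9, -0.0, 174.9]
contact_force: [0.0, 0.2, 4.1]
gripper_width: 0.0413
```

```bash
python3 - <<'E'
from h import *; from bench import sense,snapshot
s=sense();print(s["tcp_rot"],s["contact_force"],s["ft_torque"],s["joint_positions"],s["effort"])
q=snapshot("side"); j=q["img"][:,:,::-1]
t=snapshot("top")["img"][:,:,::-1]
A=cv2.resize(j[210:320,220:320],(400,440),interpolation=cv2.INTER_CUBIC);B=cv2.resize(t[140:250,180:280],(400,440),interpolation=cv2.INTER_CUBIC)
cv2.imwrite("pics/c4.png",np.hstack([A,B]))
E
```

```text
[-1.79933263e+02 -7.75093973e-03  1.74903599e+02] [0.01425263 0.15657658 4.06374951] [-0.0033219  -0.1090843   0.06417409] [ 4.32435877e+01  1.97545306e+01  3.62534814e+00  4.01390077e-02
 -7.39258325e+01 -1.38351117e+02] [ 1.35585640e-02 -4.11783457e+01  2.18158382e+01  4.67585608e+00
 -9.19617573e-02  7.24694934e-01]
```

View pics/c4.png

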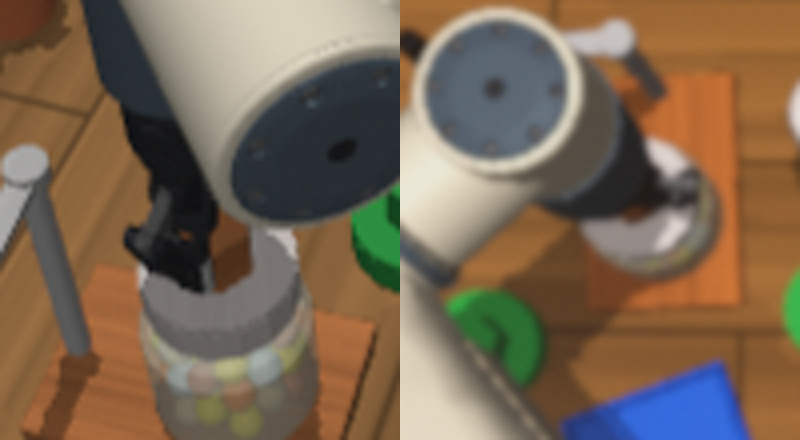

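The fingers hold the grip and the width stayed at 41 mm through 22.5°, so the lid turns with the tool. I'll keep turning.

Call:
{"fn": "move_arm", "kwargs": {
  "commands": [0,0,-0.001,0,0,-0.17,0.2,0,0,-0.002,0,0,-0.34,0.2,0,0,-0.003,0,0,-0.51,0.2,0,0,-0.004,0,0,-0.68,0.2,0,0,-0.005,0,0,-0.85,0.2,0,0,-0.006,0,0,-1,0.2,0,0,-0.006,0,0,-1,0.2]
}}

```text
time_s: 9.75
position: [0.5136, 0.2716, 0.1667]
tcp_rot: [180.0, -0.2, -140.2]
contact_force: [-0.4, 0.5, -1.3]
gripper_width: 0.0406
```

Call:
{"fn": "move_arm", "kwargs": {
  "commands": [0,0,-0.001,0,0,-0.17,0.2,0,0,-0.002,0,0,-0.34,0.2,0,0,-0.003,0,0,-0.51,0.2,0,0,-0.004,0,0,-0.68,0.2,0,0,-0.005,0,0,-0.85,0.2,0,0,-0.005,0,0,-1,0.2,0,0,-0.005,0,0,-1,0.2]
}}

```text
time_s: 10.45
position: [0.5138, 0.2715, 0.1695]
tcp_rot: [179.9, -0.1, -95.3]
contact_force: [1.0, -0.2, -0.5]
gripper_width: 0.0414
```

Call:
{"fn": "move_arm", "kwargs": {
  "commands": [0,0,-0.001,0,0,-0.17,0.2,0,0,-0.002,0,0,-0.34,0.2,0,0,-0.003,0,0,-0.51,0.2,0,0,-0.004,0,0,-0.68,0.2,0,0,-0.005,0,0,-0.85,0.2,0,0,-0.005,0,0,-1,0.2,0,0,-0.005,0,0,-1,0.2]
}}

```text
time_s: 11.15
position: [0.5139, 0.2717, 0.1723]
tcp_rot: [179.9, 0.0, -50.4]
contact_force: [-0.3, 0.9, -0.5]
gripper_width: 0.0409
```

```bash
python3 - <<'E'
from h import *; from bench import sense,snapshot
s=sense();print(s["position"],s["tcp_rot"],s["contact_force"],s["ft_torque"],s["joint_positions"])
E
```

```text
[0.51387043 0.27165473 0.17228943] [ 1.79890224e+02  8.92717489e-03 -5.03888985e+01] [-0.33243852  0.88918597 -0.45679387] [ 0.41918622 -0.02088271  0.0365416 ] [ 4.32571271e+01  1.95404580e+01  4.43027060e+00 -1.64505865e-02
 -7.49987989e+01 -3.64174395e+00]
```

Turned 157° so far, rising 8.3 mm as the thread predicts. Three more calls of 45°.

Call:
{"fn": "move_arm", "kwargs": {
  "commands": [0,0,-0.001,0,0,-0.17,0.2,0,0,-0.002,0,0,-0.34,0.2,0,0,-0.003,0,0,-0.51,0.2,0,0,-0.004,0,0,-0.68,0.2,0,0,-0.005,0,0,-0.85,0.2,0,0,-0.005,0,0,-1,0.2,0,0,-0.005,0,0,-1,0.2]
}}

```text
time_s: 11.85
position: [0.5139, 0.2716, 0.1749]
tcp_rot: [179.9, 0.1, -5.4]
contact_force: [-0.3, 0.6, -0.8]
gripper_width: 0.0411
```

Call:
{"fn": "move_arm", "kwargs": {
  "commands": [0,0,-0.001,0,0,-0.17,0.2,0,0,-0.002,0,0,-0.34,0.2,0,0,-0.003,0,0,-0.51,0.2,0,0,-0.004,0,0,-0.68,0.2,0,0,-0.005,0,0,-0.85,0.2,0,0,-0.005,0,0,-1,0.2,0,0,-0.005,0,0,-1,0.2]
}}

```text
time_s: 12.55
position: [0.5139, 0.2715, 0.1775]
tcp_rot: [180.0, 0.1, 39.5]
contact_force: [-0.3, 0.3, -0.2]
gripper_width: 0.0412
```

Call:
{"fn": "move_arm", "kwargs": {
  "commands": [0,0,-0.001,0,0,-0.17,0.2,0,0,-0.002,0,0,-0.34,0.2,0,0,-0.003,0,0,-0.51,0.2,0,0,-0.004,0,0,-0.68,0.2,0,0,-0.005,0,0,-0.85,0.2,0,0,-0.005,0,0,-1,0.2,0,0,-0.005,0,0,-1,0.2]
}}

```text
time_s: 13.25
position: [0.5139, 0.2717, 0.1801]
tcp_rot: [-179.9, 0.1, 84.5]
contact_force: [-0.5, 0.9, -1.1]
gripper_width: 0.0413
```

```bash
python3 - <<'E'
from h import *; from bench import sense,snapshot
s=sense();print(s["position"],s["tcp_rot"],s["contact_force"],s["ft_torque"],s["joint_positions"])
E
```

```text
[0.51390284 0.27168498 0.18005455] [-1.79929919e+02  6.37477627e-02  8.45107209e+01] [-0.48460437  0.88326368 -1.0850547 ] [ 0.35898779 -0.00205433  0.05456051] [ 4.32604897e+01  1.93181522e+01  5.25367910e+00 -1.09821727e-02
 -7.60296627e+01  1.31252852e+02]
```

Call:
{"fn": "move_arm", "kwargs": {
  "commands": [0,0,-0.001,0,0,-0.17,0.2,0,0,-0.002,0,0,-0.34,0.2,0,0,-0.003,0,0,-0.51,0.2,0,0,-0.004,0,0,-0.68,0.2,0,0,-0.005,0,0,-0.78,0.2,0,0,-0.005,0,0,-0.78,0.2]
}}

```text
time_s: 13.85
position: [0.5139, 0.2715, 0.1826]
tcp_rot: [-179.9, 0.0, 119.6]
contact_force: [1.0, 0.2, -0.8]
gripper_width: 0.0412
```

Call:
{"fn": "move_arm", "kwargs": {
  "commands": [0,0,-0.002,0,0,0,0.2,0,0,-0.004,0,0,0,0.2,0,0,-0.006,0,0,0,0.2,0,0,-0.008,0,0,0,0.2,0,0,-0.008,0,0,0,0.2]
}}

```text
time_s: 14.35
position: [0.5141, 0.2716, 0.1869]
tcp_rot: [-179.9, 0.0, 119.9]
contact_force: [0.1, 0.3, -1.4]
gripper_width: 0.0413
```

The force is only −1.4 N, about the lid's weight, so the lid is free. Lifting.

Call:
{"fn": "move_arm", "kwargs": {
  "commands": [0,0,-0.02,0,0,0,0.2,0,0,-0.05,0,0,0,0.2,0,0,-0.09,0,0,0,0.2,0,0,-0.14,0,0,0,0.2,0,0,-0.19,0,0,0,0.2,0,0,-0.24,0,0,0,0.2,0,0,-0.25,0,0,0,0.2,0,0,-0.25,0,0,0,0.2]
}}

```text
time_s: 15.15
position: [0.5145, 0.272, 0.3129]
tcp_rot: [179.9, -0.0, 120.0]
contact_force: [0.0, 0.3, -0.7]
gripper_width: 0.0408
```

```bash
python3 - <<'E'
from h import *; from bench import sense,snapshot
s=sense();print(s["position"],s["tcp_rot"],s["contact_force"],s["ft_torque"],s["joint_positions"])
rows(s,[(.50,.05,.31,75),(.4945,-.1,.31,75)])
E
```

```text
[0.51445886 0.27198572 0.3128515 ] [ 1.79940977e+02 -3.20774793e-03  1.19956475e+02] [ 0.03976539  0.32740029 -0.68784884] [ 0.01541433 -0.01691466 -0.02617288] [ 4.32575704e+01  1.80268709e+01  2.25465318e+01  1.04894380e-02
 -9.44614831e+01  1.66699724e+02]
[-0.37, -0.247, 0.005] [0.001, -0.001, 0.999]
[-0.625, -0.406, 0.005] [0.001, -0.001, 0.999]
```

Call:
{"fn": "move_arm", "kwargs": {
  "commands": [-0.04,-0.026,0.002,0,0,0.06,0.2,-0.1,-0.065,0.004,0,0,0.16,0.2,-0.17,-0.11,0.005,0,0,0.3,0.2,-0.24,-0.156,0.005,0,0,0.44,0.2,-0.31,-0.2,0.005,0,0,0.58,0.2,-0.38,-0.247,0.005,0,0,0.72,0.2,-0.45,-0.292,0.005,0,0,0.86,0.2,-0.52,-0.338,0.005,0,0,1,0.2,-0.58,-0.377,0.005,0,0,1,0.2,-0.625,-0.406,0.005,0,0,1,0.2]
}}

```text
time_s: 16.15
position: [0.4933, -0.1023, 0.3084]
tcp_rot: [-179.8, 0.1, 74.9]
contact_force: [-0.1, 0.7, -0.1]
gripper_width: 0.041
```

```bash
python3 - <<'E'
from h import *; from bench import sense,snapshot
t=snapshot("top");s=sense();print(s["position"],s["tcp_rot"],s["contact_force"],s["joint_positions"])
rows(s,[(.4945,-.257,.28,30)])
i=t["img"][:,:,::-1]
h=cv2.cvtColor(t["img"],cv2.COLOR_RGB2HSV)
m=np.zeros((400,640)); m[165:240,360:430]=(h[165:240,360:430,2]>185)&(h[165:240,360:430,1]>60)
print(blob(t,m,.02)); cv2.imwrite("pics/t2.png",cv2.resize(i[110:270,300:460],(640,640)[:2])[:600])
E
```

```text
[ 0.49306921 -0.10490607  0.3084227 ] [-179.82717353    0.2112557    74.79642456] [-1.14674951 -2.80649783 -1.36761641] [ 5.92592002e+00  8.88027297e+00  9.95206149e+00  1.34786658e-01
 -9.13091453e+01  1.58872986e+02]
[-0.293, 0.083, 0.058] [-0.002, 0.006, 0.995]
(array([ 0.4938, -0.256 ,  0.02  ]), np.float64(0.1501), np.float64(0.1524), np.float64(-64.2))
```

View pics/t2.png

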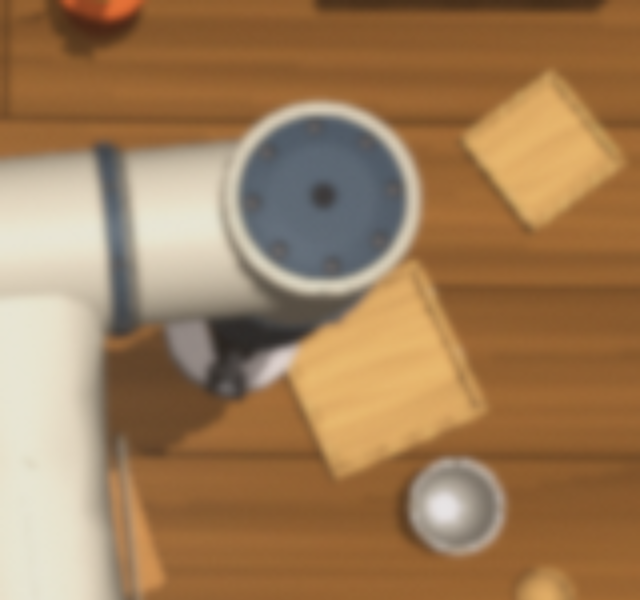

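The lid is held at (230,370), and the large tray is at (385,370) with the bowl at (455,505). The tray re-measured within 1 mm. Before descending next to the amber jar, I'll move over the tray and check from the side.

Call:
{"fn": "move_arm", "kwargs": {
  "commands": [-0.06,0.017,0,0,0.006,0.12,0.2,-0.12,0.034,0.01,0,0.006,0.26,0.2,-0.18,0.05,0.02,0,0.006,0.42,0.2,-0.24,0.068,0.03,0,0.006,0.58,0.2,-0.28,0.08,0.05,0,0.006,0.75,0.2,-0.293,0.084,0.058,0,0.006,0.92,0.2,-0.293,0.084,0.058,0,0.006,0.995,0.2,-0.293,0.084,0.058,0,0.006,0.995,0.2]
}}

```text
time_s: 17.0
position: [0.4963, -0.2528, 0.2792]
tcp_rot: [-179.8, -0.1, 30.1]
contact_force: [0.2, 0.4, -1.1]
gripper_width: 0.0413
```

```bash
python3 - <<'E'
from h import *; from bench import sense,snapshot
q=snapshot("side");s=sense();print(s["position"],s["tcp_rot"],s["contact_force"],s["joint_positions"])
rows(s,[(.4942,-.2565,.10,30),(.4942,-.2565,.0475,30)])
i=q["img"][:,:,::-1]; cv2.imwrite("pics/s2.png",cv2.resize(i[60:260,220:460],None,fx=3,fy=3))
E
```

```text
[ 0.49651968 -0.2526258   0.2796424 ] [-1.79833183e+02 -8.58161025e-02  3.02589344e+01] [ 0.00881902 -0.28288688 -0.6674172 ] [-10.9994528   15.04866515  13.78885083  -0.18203599 -88.78568873
 131.2624421 ]
[-0.008, 0.005, 0.359] [-0.004, -0.002, 0.006]
[-0.009, 0.006, 0.464] [-0.004, -0.002, 0.006]
```

View pics/s2.png

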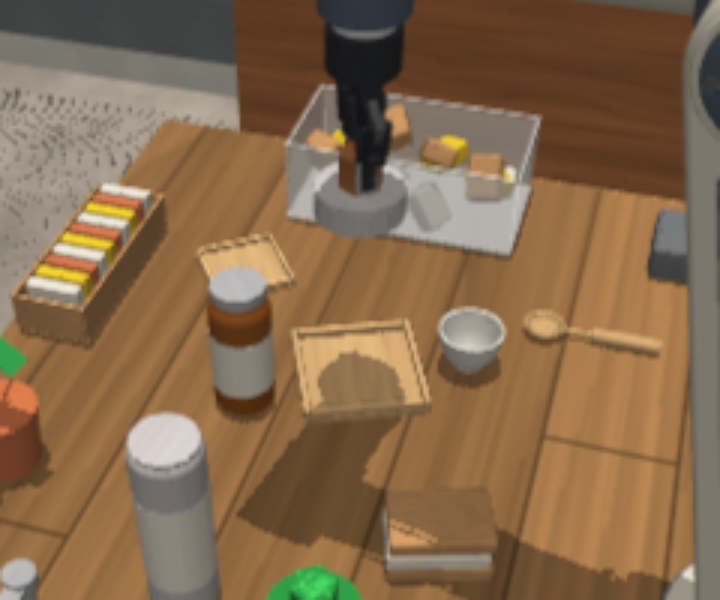

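The side view shows the lid held level at (360,195), its shadow centred on the tray at (360,370), and the gripper slim enough to clear the amber jar (240,340) and bowl (470,340). I'll go down.

Call:
{"fn": "move_arm", "kwargs": {
  "commands": [-0.004,0.003,0.07,-0.004,-0.002,0.006,0.2,-0.008,0.005,0.15,-0.004,-0.002,0.006,0.2,-0.008,0.005,0.23,-0.004,-0.002,0.006,0.2,-0.008,0.005,0.3,-0.004,-0.002,0.006,0.2,-0.008,0.005,0.36,-0.004,-0.002,0.006,0.2,-0.008,0.005,0.4,-0.004,-0.002,0.006,0.2,-0.008,0.005,0.43,-0.004,-0.002,0.006,0.2,-0.008,0.005,0.45,-0.004,-0.002,0.006,0.2,-0.008,0.005,0.46,-0.004,-0.002,0.006,0.2,-0.008,0.005,0.46,-0.004,-0.002,0.006,0.2]
}}

```text
time_s: 18.05
position: [0.4951, -0.2562, 0.0506]
tcp_rot: [179.9, -0.1, 30.0]
contact_force: [-0.3, 0.4, -1.0]
gripper_width: 0.0413
```

Call:
{"fn": "move_arm", "kwargs": {
  "commands": [0,0,0.002,0,0,0,0.2,0,0,0.004,0,0,0,0.2,0,0,0.006,0,0,0,0.2,0,0,0.006,0,0,0,0.2,0,0,0.006,0,0,0,0.2]
}}

```text
time_s: 18.55
position: [0.4953, -0.2565, 0.048]
tcp_rot: [179.9, -0.1, 29.9]
contact_force: [-0.6, -0.3, -1.9]
gripper_width: 0.041
```

Call:
{"fn": "move_arm", "kwargs": {
  "commands": [0,0,0.001,0,0,0,0.2,0,0,0.003,0,0,0,0.2,0,0,0.004,0,0,0,0.2,0,0,0.004,0,0,0,0.2]
}}

```text
time_s: 18.95
position: [0.4951, -0.2564, 0.0457]
tcp_rot: [179.9, -0.1, 29.9]
contact_force: [-0.6, -0.4, -1.2]
gripper_width: 0.0409
```

Call:
{"fn": "move_arm", "kwargs": {
  "commands": [0,0,0.001,0,0,0,0.2,0,0,0.002,0,0,0,0.2,0,0,0.003,0,0,0,0.2,0,0,0.003,0,0,0,0.2]
}}

```text
time_s: 19.35
position: [0.4953, -0.2564, 0.0446]
tcp_rot: [179.9, -0.1, 29.9]
contact_force: [-0.5, 0.2, 1.8]
gripper_width: 0.041
```

There is contact with the floor (force −1.2 to +1.8 N). Releasing gently, then rising.

Call:
{"fn": "move_arm", "kwargs": {
  "commands": [0,0,0,0,0,0,0.52,0,0,0,0,0,0,0.58,0,0,0,0,0,0,0.65,0,0,0,0,0,0,0.75,0,0,0,0,0,0,0.75,0,0,0,0,0,0,0.75],
  "newtons": 20
}}

```text
time_s: 19.95
position: [0.4952, -0.2564, 0.0443]
tcp_rot: [179.9, -0.1, 29.9]
contact_force: [-0.4, -0.2, -0.1]
gripper_width: 0.0642
```

Call:
{"fn": "move_arm", "kwargs": {
  "commands": [0,0,-0.03,0,0,0,0.75,0,0,-0.08,0,0,0,0.75,0,0,-0.16,0,0,0,0.75,0,0,-0.24,0,0,0,0.75,0,0,-0.32,0,0,0,0.75,0,0,-0.4,0,0,0,0.75,0,0,-0.48,0,0,0,0.75,0,0,-0.5,0,0,0,0.75,0,0,-0.5,0,0,0,0.75]
}}

```text
time_s: 20.85
position: [0.4954, -0.2564, 0.2962]
tcp_rot: [179.7, -0.3, 29.9]
contact_force: [1.2, 0.8, -0.4]
gripper_width: 0.064
```

```bash
python3 - <<'E'
from h import *; from bench import sense,snapshot
q=snapshot("side");s=sense();print(s["position"],s["joint_positions"])
rows(s,[(.40,-.1,.3,30)])
i=q["img"][:,:,::-1]; cv2.imwrite("pics/s3.png",cv2.resize(i[130:370,180:450],(675,600)))
E
```

```text
[ 0.49481356 -0.25596093  0.29409515] [-1.12629585e+01  1.48535842e+01  1.55252465e+01 -1.84789516e-03
 -9.05098853e+01  1.31186937e+02]
[-0.009, -0.365, -0.012] [0.002, -0.003, -0.002]
```

View pics/s3.png

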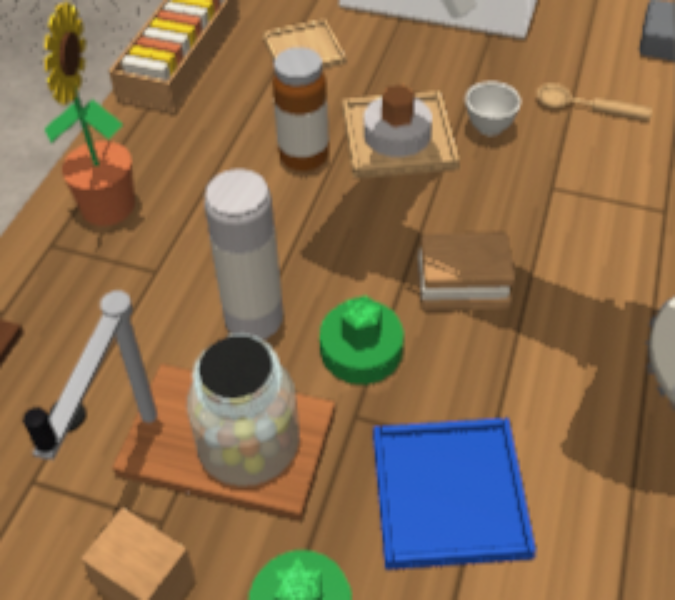

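The lid lies flat and right way up, centred in the large tray at (400,125). The jar is open at (237,365), the arm is aside with its knob at (38,430), and the bystanders are upright. One numeric check against the first side picture, then I hand in.

```bash
python3 - <<'E'
from h import *; from bench import sense,snapshot,close_job
a=dict(np.load("side0.npz"))["img"].astype(int); b=snapshot("side")["img"].astype(int)
for n,(u0,v0,u1,v1) in dict(can=(262,198,292,250),carton=(213,335,258,380),amber=(288,148,313,200),bowl=(364,162,390,186)).items():
    print(n,abs(a-b)[v0:v1,u0:u1].mean().round(1))
s=sense(); print(s["joint_vel"].round(2),s["contact_force"].round(1)); close_job()
E
```

```text
can 13.7
carton 7.1
amber 6.7
bowl 7.7
[ 0.07  0.69 -1.35  0.01 -0.01  0.01] [-0.3  1.3 -1. ]
the job is handed in; nothing more can be done
```

The jar is open and the lid lies in the large wooden tray. I handed the job in at about 21 s of the 72 s allowed.

- **Hold-down arm:** I pushed it with shut fingers to about 85° aside, over the carton's side, which was the free one. It was still there in the last picture.
- **Lid:** One hold on the grip was enough. I turned it about 327° anticlockwise, rising with the thread, and it lifted free with only about its own weight on the wrist. No regrip was needed.
- **Setting down:** I lowered the lid until the tray floor took about 3 N, opened the fingers and backed straight up. The last picture shows it right way up, flat and centred in the tray, with the robot clear of everything.
- **Things beside the jar and tray:** The last picture shows the can, carton, amber jar and bowl upright and apparently where they started.

The pixel comparison with the first picture does not settle whether they moved. The mean differences were 13.7 for the can, 7.1 for the carton, 6.7 for the amber jar and 7.7 for the bowl. I had no baseline for noise, and the can's area also held the hold-down arm and knob in the first picture, which may explain its higher value. I did not re-measure their positions.

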